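Hold the grinder lid at the half-way run mark

TASK

Pick up the grinder's loose black lid by its grip bar, lower it into the top of the spice grinder with its two orange pointers on the two white entry dots until it is fully home, then twist it clockwise (seen from above) halfway to the lock, so that the pointers stand on the orange bars, the run position. A spring pushes it back, so finish still gripping the lid and holding it steady there: never twist on until it clicks into the lock at the red blocks, and leave everything else on the worktop where it stands.

Things in the scene. Friction and masses are not known exactly. Their poses are not given: they have to be found in the camera images.
- lid: Loose bayonet lid, about 120 g, same after a half turn. Origin: centre of the plug's underside, z up. Grey round plug 52 mm wide, z 0 to 20 mm, bottom edge chamfered; on it two lugs along +x and -x, 12 mm wide, z 0 to 8 mm, tips 35 mm from the axis. Black round flange 84 mm wide, z 20 to 28 mm, with orange pointers at +x and -x.
- lid_grip (a point): Middle of the lid's black grip bar, on the lid's axis, 43 mm above the lid's origin; axes as the lid's. The bar stands on the flange: 60 mm long in x, 22 mm wide in y, flat sides, z = 28 to 58 mm above the lid's origin.
- grinder: Electric spice grinder, immovable, round, 112 mm wide, 96 mm tall, black, metal ring on top. Origin: under its centre on the worktop, z up. In its top a round bore 56 mm wide through a collar 8 mm thick (underside at 88 mm), with two notches along +x and -x, 16 mm wide, out to 38 mm from the axis, each marked by a white entry dot.
- bore_floor (a point): Centre of the flat floor of the grinder's bore, 78 mm above the grinder's origin; axes as the grinder's. The lid enters with its x axis along this x axis (either way round) and is home when its origin is here; its lugs are then under the collar and it turns clockwise, seen from above.
- half_mark: The two orange run bars on the metal ring, 14 x 5 mm, 48 mm from the axis, one each side of it. Origin as the grinder's (under its centre); its x axis lies along the bars: the grinder's x axis turned 45 degrees clockwise seen from above. At the end the lid's x axis lies along it, either way round.
- drive_ring (a joint): Turn (rad, clockwise from above) of the ring in the grinder that the lugs push, 0 to 1.58. Starts once the lid is about 0.07 rad past the entry dots, then follows it: about 0.71 with the lid at the run bars. Return spring 0.03 N m at 0, 0.08 at the run bars. From lid angle about 60 degrees sprung catches resist; it clicks past them from about 73 on; lock (red blocks) is at 90.
- mill_1: Bystander: wooden pepper mill, 58 mm in diameter, 170 mm tall, loose, upright. Origin: centre of its underside.
- spice_jar_1: Bystander: spice jar with green cap, 46 mm in diameter, 106 mm tall, loose. Origin: centre of its underside.
- jar_1: Bystander: glass jar with yellow lid, 63 mm in diameter, 94 mm tall, loose. Origin: centre of its underside.
- mug_2: Bystander: black mug, 88 x 124 x 106 mm, loose. Origin: underside.
- mandarin_1: Bystander: mandarin, about 50 mm, loose. Origin: underside.
There are look-alikes about, which are no part of the job. Leave any purple look-alike of the lid alone.

How it is judged (in metres and radians):
On the way, in this order (a step that is already met when the one before it is completed fails the run):
1. the lid is carried clear of the worktop in the fingers (height (world z) of lid above 0.05 m and contact force between the fingers and lid above 2 N), for 0.1 s.
2. the lid is home in the bore at the entry dots, not yet twisted (z of lid in the frame of grinder below 0.082 m and horizontal distance between lid and grinder below 0.004 m and angle between the x axis of lid and the x axis of grinder, either way round below 0.25 rad and angle between lid's own z axis and vertical below 0.06 rad), for 0.05 s.
At the end, for the whole second after the job is handed in: The lid is home in the grinder (within 4 mm in height and sideways, upright within 0.06 rad), its pointers within 0.17 rad (10 degrees) of the orange run bars, the drive ring pushed to between 0.5 and 0.95 rad, the lid at rest (under 0.2 rad/s) and still gripped by the fingers with more than 3 N (z of lid in the frame of grinder between 0.075 and 0.082 m and horizontal distance between lid and grinder below 0.004 m and angle between lid's own z axis and vertical below 0.06 rad and angle between the x axis of lid and the x axis of half_mark, either way round below 0.17 rad and value of joint drive_ring between 0.5 and 0.95 rad and contact force between the fingers and lid above 3 N and angular speed of lid below 0.2 rad/s); the arm keeps its last pose, push and grip.
It fails at once if the lid is twisted on into the lock (drive ring past 1.2 rad, the click) (value of joint drive_ring above 1.2 rad).
It fails at once if a bystander is moved by more than 3 cm (distance of any of mill_1, spice_jar_1, jar_1, mug_2, mandarin_1 from where it was at the start of the episode above 0.03 m).
It also fails if it takes over 38 s, if anything falls off the work surface, if the arm or the gripper's body presses on something with over 40 N, if the wrist force passes 120 N, or if a joint passes its speed limit or range.

ROBOT

A 7-joint arm with a two-finger parallel gripper is mounted at the origin on a cart in front of the work surface, level with it; the furniture and walls round the work are solid. World frame = base frame: x ahead of the robot, y to its left, z up, the work surface at z = 0. Lengths are in mm, angles in rad, forces in N, time in s.
With the tool pointing down it reaches from about 400 to 875 mm from the base axis. Payload 19.3 kg.
Tool frame: the origin (TCP) lies at the very end of the fingers, on their centre line; the grasp point (between the pads) lies 19 mm behind it (grip_point_offset is the z of the grasp point in the tool frame, in mm); z points along the fingers, x is the direction in which the jaws open and shut, and the axes are right-handed (so a half turn about z gives the same grasp; the last joint's range is limited). The gripper opens to 85 mm and grips with 20 to 120 N. Pads are 22 mm wide; open, the fingers measure 114 mm over their backs; the gripper's body (76 mm by 85 mm) begins 54 mm behind the grasp point. The pads swing forward as they close: fully open they stand 13 mm farther back than shut.
Start: joints at [1.22, 0.521, -0.036, 1.599, 0.021, 1.021, -0.113], TCP at [173.175, -600.521, 231.291] pointing down, gripper open.
Joint ranges: [-2.91, 2.91], [-0.3, 2.13], [-1.5, 1.42], [0.17, 2.43], [-1.26, 4.41], [0.16, 1.93], [-2.52, 2.52]. Speed limits (rad/s): [1.89, 1.89, 2.39, 2.39, 3.01, 3.01, 3.01].

INTERFACE

Orientations are given as a 3x3 rotation matrix whose columns are the frame's x, y, z axes.
In Python, from workcell import movep, movel, goto_joints, open_gripper, clamp, wait, inverse_kinematics, read_state, camera, PlanningError, finish_job, grip_point_offset gives the robot as it stands. Calls block until the motion is done:
- movep(position, orientation): joint-space move of the TCP to a pose.
- movel(position, frame=None, max_speed=150, guard=None): straight line of the TCP; frame=None keeps the orientation; max_speed is the mean speed in mm/s. With guard (N) it stops when the force on the tool has changed by that much, and returns True; else False.
- goto_joints(angles): joint-space move.
- open_gripper() and clamp(): open the fingers fully, or close them until they stop; the grip force is fixed at half the most.
- wait(seconds).
- inverse_kinematics(position, orientation): joint angles nearest the present ones, or None.
- read_state(): the state.
- camera(name): name is "scene" or "top" or "wrist"; returns a dict with "image" (480x640x3 uint8, blue, green, red), "range_z" (480x640 float32, mm along the optical axis (not along the pixel's ray), 0 where there is no reading), "fx", "fy", "cx", "cy" (pixels), "dist_coeffs" ([k1, k2, p1, p2, k3] as OpenCV has them; the pictures are not rectified), "cam_to_world" (4x4, takes a point from camera to world coordinates). Camera axes: x right, y up, looking along -z (the intrinsics and any distortion apply to the point x, -y, -z); pixel columns grow to the right and rows downward; lengths in mm; the calibration is good to about 2 mm. A picture is of the moment at which its call begins.
A pose or a line that the arm cannot do raises PlanningError and nothing moves.
- finish_job(): hands the job in, once; it reports no verdict.
The state is a dict: "time": time; "qpos": joint angles; "qvel": joint speeds; "joint_efforts": joint torques, N m; "eef_pos": TCP position; "tool_rot": TCP orientation; "ft_force": force on the tool from outside, world axes, zero at the start; "torque": the same for the moment, N m; "finger_gap": finger opening in mm.
Only numpy, scipy, OpenCV 4.12 (cv2) and the standard library are available. Lean on these libraries where they do the work, as an engineer would, in place of code of your own. Each camera call takes 0.05 s, during which the arm holds its last target. There are 200 camera calls.

## Working session

There is one attempt and no reset: what is moved stays moved. The work goes in short steps, each a Python script; the robot and the scene stay as the last script left them, time stands still between calls to the robot, and variables do not carry over. Pictures are saved under pics/ and viewed, about 8 in all and at most 12, crops included, and the job is handed in when it is done.

```bash
mkdir -p pics; ls
python3 - <<'E'
from workcell import *
import cv2,numpy as np
for n in("scene","top"):
    c=camera(n);cv2.imwrite(f"pics/{n}0.png",c["image"]);np.savez(f"{n}0.npz",**c)
    print(n,c["fx"],c["cx"],c["cy"],c["dist_coeffs"],np.round(c["cam_to_world"],3).tolist())
s=read_state();print(s["time"],s["finger_gap"],grip_point_offset,np.round(s["tool_rot"],3).tolist())
E
```

```text
pics
scene 608.934085175298 320.60492525724413 256.02327246439523 [-0.0683311  0.         0.         0.         0.       ] [[0.867, 0.377, -0.325, 34.024], [-0.498, 0.67, -0.551, -836.306], [0.01, 0.639, 0.769, 1353.988], [0.0, 0.0, 0.0, 1.0]]
top 480.24389638129145 326.2507321465169 240.17769828183768 [-0.11577479  0.          0.          0.          0.        ] [[-0.062, 0.975, -0.212, 290.235], [-0.998, -0.061, 0.01, 108.603], [-0.003, 0.212, 0.977, 1348.911], [0.0, 0.0, 0.0, 1.0]]
0.1 85.2630517345838 -18.700000000000003 [[0.277, -0.961, -0.0], [-0.961, -0.277, 0.001], [-0.001, 0.0, -1.0]]
```

View pics/scene0.png

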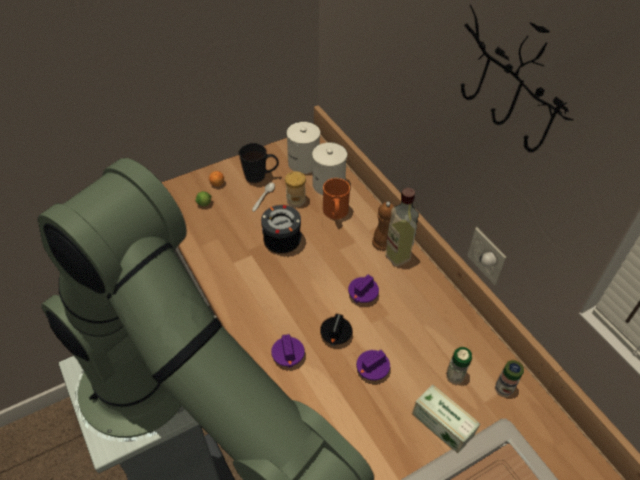

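View pics/top0.png

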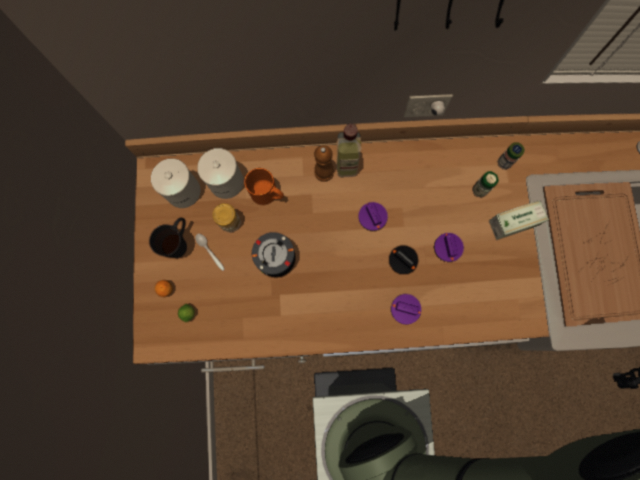

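The scene shows the black lid at scene (337,330), top (403,260). Purple look-alikes are at top (373,216), (449,248) and (406,309), which I'll leave alone. The black mug is at top (168,240), and the grinder is at top (273,255), scene (282,228). I choose the black disc with the black bar and will check it in a close wrist view.

```bash
cat > h.py <<'E'
from workcell import *
import cv2,numpy as np
def P(c,uv,z):
    "pixels -> world points on the plane at height z"
    K=np.array([[c["fx"],0,c["cx"]],[0,c["fy"],c["cy"]],[0,0,1.]])
    n=cv2.undistortPoints(np.array(uv,float).reshape(-1,1,2),K,np.array(c["dist_coeffs"],float))[:,0]
    d=np.c_[n[:,0],-n[:,1],-np.ones(len(n))]@c["cam_to_world"][:3,:3].T
    o=c["cam_to_world"][:3,3]
    return o+d*((z-o[2])/d[:,2])[:,None]
def down(yaw):
    "tool down, jaw axis at yaw"
    a,b=np.cos(yaw),np.sin(yaw)
    return np.array([[a,b,0],[b,-a,0],[0,0,-1.]])
def snap(name,f):
    c=camera(name);cv2.imwrite(f"pics/{f}.png",c["image"]);np.savez(f"{f}.npz",**c);return c
def blobs(c,lo,hi,z,roi=None,amin=12):
    "colour blobs (HSV): area, pixel, world point at height z"
    m=cv2.inRange(cv2.cvtColor(c["image"],cv2.COLOR_BGR2HSV),np.array(lo),np.array(hi))
    if roi: k=np.zeros_like(m);k[roi[1]:roi[3],roi[0]:roi[2]]=1;m=m*k
    n,_,st,ce=cv2.connectedComponentsWithStats(m)
    return [(int(st[i,4]),ce[i].round(1),P(c,ce[i],z)[0].round(1)) for i in range(1,n) if st[i,4]>=amin]
E
python3 - <<'E'
from h import *
T=dict(np.load("top0.npz"));S=dict(np.load("scene0.npz"))
print("lid",P(T,(403,260),28),P(S,(337,331),28))
print("grinder",P(T,(273,255),96),P(S,(281,221),96))
print("others",[P(T,p,40)[0].round() for p in((373,216),(449,248),(406,309))])
im=[]
for c,(u,v) in((T,(403,260)),(S,(337,331)),(T,(273,255)),(S,(281,225))):
    im.append(cv2.resize(c["image"][v-25:v+25,u-33:u+33],(400,300),interpolation=2))
cv2.imwrite("pics/crop.png",np.vstack([np.hstack(im[:2]),np.hstack(im[2:])]))
c=camera("wrist");print(np.linalg.inv(np.r_[np.c_[read_state()["tool_rot"],read_state()["eef_pos"]],[[0,0,0,1]]])@c["cam_to_world"],c["fx"])
E
```

```text
lid [[ 506.45299382 -115.43402059   28.        ]] [[ 506.46813459 -124.97197355   28.        ]]
grinder [[530.46984559 239.66785335  96.        ]] [[532.53065617 230.81192295  96.        ]]
others [array([635., -41.,  40.]), array([ 530., -246.,   40.]), array([ 369., -109.,   40.])]
[[ 9.99999979e-01  1.23777541e-04 -1.63869902e-04 -4.14204521e-01]
 [ 6.37888496e-05 -9.45694718e-01 -3.25056144e-01 -8.38170124e+01]
 [-1.95205551e-04  3.25056127e-01 -9.45694706e-01 -1.42004789e+02]
 [ 0.00000000e+00  0.00000000e+00  0.00000000e+00  1.00000000e+00]] 373.8425052925071
```

View pics/crop.png

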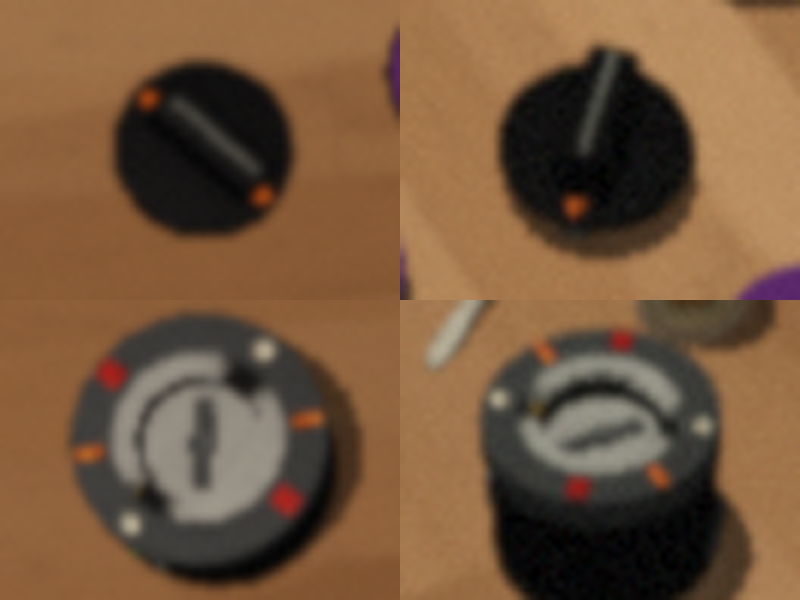

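The crop confirms it. The loose lid is black with two orange pointers, at about top (394,251) and (413,267). The grinder's white dots are at about (284,238) and (261,267), with the orange run bars 45° clockwise from them.

Run:
```python
from h import *
T=dict(np.load("top0.npz"))
a=P(T,[(394.4,251.3),(413.4,267.5)],28);g=P(T,[(283.7,238.3),(261.5,267.2)],96)
la=np.arctan2(*(a[1]-a[0])[[1,0]]);ga=np.arctan2(*(g[1]-g[0])[[1,0]])
L=a.mean(0);G=g.mean(0);print(L,np.degrees(la),G,np.degrees(ga))
for k in(-90,90):
  for nm,c,y in(("lid",L,la),("ent",G,ga),("run",G,ga-np.pi/4),("ent+180",G,ga+np.pi),("run+180",G,ga+.75*np.pi)):
    q=inverse_kinematics([c[0],c[1],180],down(y+np.radians(k)))
    print(k,nm,None if q is None else np.round(q,2))
```

```text
[ 508.05023843 -118.06982984   28.        ] -135.15299722440608 [536.82264154 240.34314769  96.        ] 140.1555764314933
-90 lid [ 0.97  0.75 -1.27  1.88  0.8   1.14  1.74]
-90 ent [ 0.23  0.82 -1.21  1.71  0.82  1.21 -0.32]
-90 run [ 0.22  0.81 -1.2   1.71  0.81  1.2  -1.1 ]
-90 ent+180 [-1.04  0.67  0.8   1.78 -0.58  0.95 -2.26]
-90 run+180 [ 0.25  0.86 -1.28  1.71  0.87  1.26  2.  ]
90 lid [ 0.42  0.45 -0.41  1.91  0.23  0.83 -0.89]
90 ent [-1.04  0.67  0.8   1.78 -0.58  0.95 -2.26]
90 run [ 0.25  0.86 -1.28  1.71  0.87  1.26  2.  ]
90 ent+180 [ 0.23  0.82 -1.21  1.71  0.82  1.21 -0.32]
90 run+180 [ 0.22  0.81 -1.2   1.71  0.81  1.2  -1.1 ]
```

Run:
```python
from h import *
movep([508,-118,190],down(np.radians(-45)))
c=snap("wrist","w_lid");print(read_state()["time"],read_state()["eef_pos"])
print(*blobs(c,(3,170,130),(18,255,255),28),sep="\n")
```

```text
2.3167 [ 507.86855137 -119.00476811  189.97647646]
(78, array([354. ,  65.3]), array([608.1, -54.5,  28. ]))
(81, array([321.6, 171.4]), array([534.3, -93.7,  28. ]))
(48, array([473.1, 264.1]), array([ 571.7, -247.2,   28. ]))
(47, array([191.6, 279.6]), array([383.1, -79.2,  28. ]))
(35, array([417.9, 318.3]), array([ 501.2, -254.1,   28. ]))
```

View pics/w_lid.png

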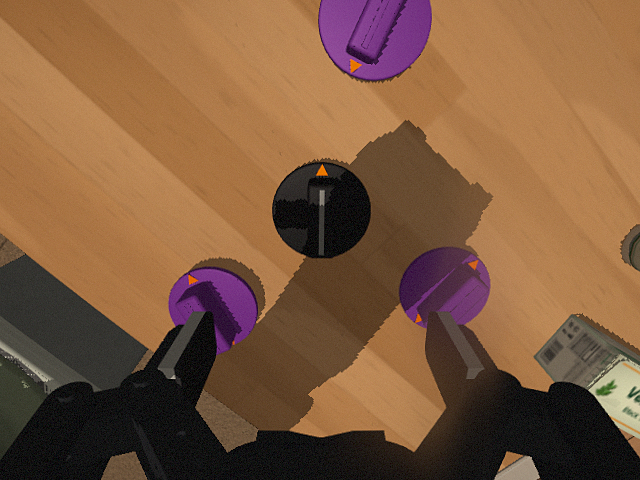

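The wrist view shows the black lid at (321,210), its pointer at (322,171), with the bar lined up with the tool's y axis. The purple lids are at (375,25), (213,310) and (445,288), clear of the finger footprint.

Run:
```python
from h import *
c=dict(np.load("w_lid.npz"))
print(P(c,[(322,209.5),(321.6,171.4),(321.5,190),(321.5,255)],28), P(c,[(321.5,190),(321.5,253)],58))
g=cv2.cvtColor(c["image"],6)
m=np.zeros_like(g);m[155:263,268:375]=(g[155:263,268:375]<48)
k,_=max(((q,cv2.contourArea(q)) for q in cv2.findContours(m,0,1)[0]),key=lambda t:t[1])
h=cv2.convexHull(k);w=P(c,h[:,0],28)[:,:2].astype(np.float32);print(cv2.minEnclosingCircle(w),cv2.fitEllipse(w))
z=c["range_z"];print(z[225,321],z[225,300],z[205,321],z[210,360])
# range -> world height
for u,v in((321,225),(300,225),(355,235),(240,120)):
    n=P(c,[(u,v)],0)[0];o=c["cam_to_world"][:3,3];a=-c["cam_to_world"][:3,2]
    d=(n-o)/((n-o)@a);print((u,v),(o+d*z[v,u]).round(1))
```

```text
[[ 511.98864686 -116.53970828   28.        ]
 [ 534.33340593  -93.75841602   28.        ]
 [ 523.42847242 -104.52841904   28.        ]
 [ 482.69071642 -145.19368955   28.        ]] [[ 527.73820605 -100.08149558   58.        ]
 [ 492.21570344 -135.54072816   58.        ]]
((510.012451171875, -117.77413940429688), 42.07486343383789) ((510.0701904296875, -117.54561614990234), (82.63328552246094, 83.47810363769531), 140.9867401123047)
285.20035 318.11124 281.91028 314.1555
(321, 225) [ 508.5 -118.8   59.1]
(300, 225) [ 489.1 -113.    27.6]
(355, 235) [ 515.9 -152.7   27.4]
(240, 120) [513.  -16.1  -2.4]
```

Run:
```python
from h import *
R=down(np.radians(-45))
movel([510,-117.7,80],R,max_speed=200)
hit=movel([510,-117.7,30.5],max_speed=80,guard=15)
clamp();s=read_state();print(hit,s["time"],s["eef_pos"],s["finger_gap"],s["ft_force"])
movel([510,-117.7,190],max_speed=150)
s=read_state();print(s["time"],s["finger_gap"],s["ft_force"])
movep([537,240,230],down(np.radians(50.2)))
c=snap("wrist","w_gr");s=read_state();print(s["time"],s["finger_gap"],s["eef_pos"])
```

```text
False 4.3917 [ 510.19756298 -117.75784528   30.81907241] 21.62357532217875 [-0.29559945  1.02415074  5.94592599]
5.6083 21.118865766536874 [-0.29851141  0.23744517 -1.03936759]
7.0083 21.442963949797452 [537.44556496 238.52484419 229.64309375]
```

View pics/w_gr.png

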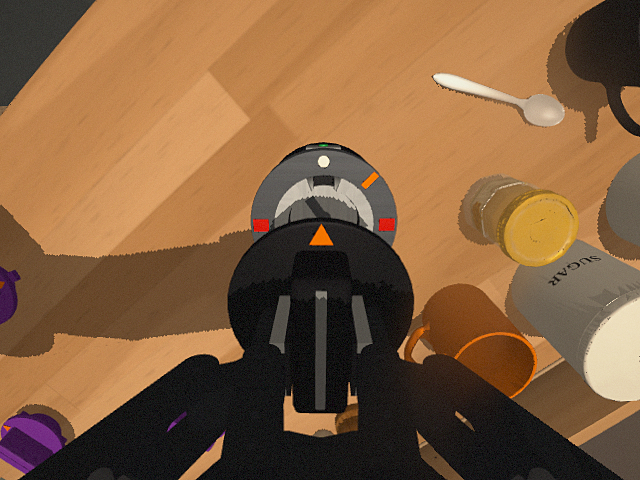

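The lid is held square. The near white dot is at (323,161), the red blocks at (261,225) and (387,224), an orange bar at (370,180), and the lid's pointer at (321,236).

Run:
```python
from h import *
c=dict(np.load("w_gr.npz"));s=read_state();e=s["eef_pos"];R=np.array(s["tool_rot"])
r=blobs(c,(0,170,100),(4,255,255),97,(240,140,410,250))+blobs(c,(174,170,100),(180,255,255),97,(240,140,410,250));print("red",*r,sep="\n")
o=blobs(c,(8,170,130),(22,255,255),96.5,(340,160,400,200));print("or",o)
w=blobs(c,(0,0,190),(180,60,255),96.5,(310,150,336,170));print("white",w)
p=blobs(c,(5,170,130),(22,255,255),e[2]-2.8,(300,222,345,248));print("ptr",p, R.T@(p[0][2]-e))
# ring outer edge: grey pixel top-left arc; fit circle from left/right edges
for k in r:print(k)
print(R.round(4),e)
# lid flange outline widest columns
g=c["image"].max(2)
```

```text
red
(198, array([260.7, 224.9]), array([507.6, 203.6,  97. ]))
(192, array([386.3, 224.2]), array([569.2, 278. ,  97. ]))
or [(132, array([369.7, 179.8]), array([533.9, 289.1,  96.5]))]
white [(101, array([323.2, 161. ]), array([501.3, 271.6,  96.5]))]
ptr [(267, array([320.8, 237.3]), array([510.9, 261.2, 226.8]))] [  0.32099751 -34.91139758   2.82916457]
(198, array([260.7, 224.9]), array([507.6, 203.6,  97. ]))
(192, array([386.3, 224.2]), array([569.2, 278. ,  97. ]))
[[ 6.425e-01  7.663e-01 -2.000e-04]
 [ 7.663e-01 -6.425e-01 -9.000e-04]
 [-8.000e-04  4.000e-04 -1.000e+00]] [537.44556496 238.52484419 229.64309375]
```

Run:
```python
from h import *
R=down(np.radians(50.3))
off=R@np.array([.3,-.7,0]);t=np.array([538.4,240.8])-off[:2]
movel([*t,140],R,max_speed=150);wait(.3)
s=read_state();print(s["time"],s["eef_pos"],t,np.degrees(np.arctan2(s["tool_rot"][1][0],s["tool_rot"][0][0])))
cmd=t+(t-np.array(s["eef_pos"][:2]))
hit=movel([*cmd,108],R,max_speed=35,guard=12)
s=read_state();print(hit,s["time"],s["eef_pos"],s["ft_force"],s["torque"],s["finger_gap"],np.degrees(np.arctan2(s["tool_rot"][1][0],s["tool_rot"][0][0])))
snap("wrist","w_in")
```

```text
8.0583 [538.97731289 240.16441898 140.5519445 ] [538.74694934 240.12204266] 50.28936507440956
True 8.9083 [538.27525425 240.00671165 108.86151956] [-2.07924227 -0.11113192  9.95875338] [-0.34159329  0.44069828 -0.02956457] 21.394188810472993 50.304447296583724
```

View pics/w_in.png

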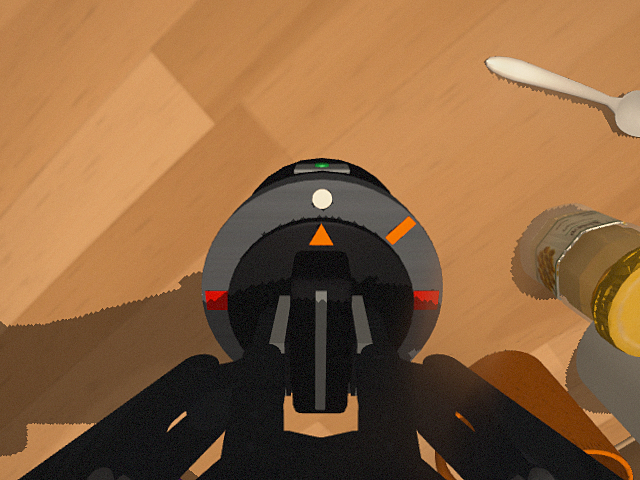

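The lid is home: it touched the floor at TCP z 108.9, as predicted. The pointer at (321,236) faces the white dot at (322,199). Next is the twist.

Run:
```python
from h import *
s=read_state();p=np.array(s["eef_pos"])[:2]
o=np.array([.3,-.7,0]);G=p+(down(np.radians(50.3))@o)[:2]
for y in(35.3,20.3,5.3):
    R=down(np.radians(y));t=G-(R@o)[:2]
    movel([*t,108.5],R,max_speed=20) if 0 else movep([*t,108.5],R)
    s=read_state();print(y,s["time"],np.round(s["eef_pos"],2),np.round(s["ft_force"],1),np.round(s["torque"],3),round(s["finger_gap"],2),np.degrees(np.arctan2(s["tool_rot"][1][0],s["tool_rot"][0][0])).round(2))
wait(.5);c=snap("wrist","w_run");s=read_state()
print(s["time"],np.round(s["eef_pos"],2),np.round(s["ft_force"],1),np.round(s["torque"],3),np.degrees(np.arctan2(s["tool_rot"][1][0],s["tool_rot"][0][0])))
print("orange",*blobs(c,(5,170,130),(22,255,255),106,(200,150,450,330)),sep="\n")
```

```text
35.3 9.2917 [538.4  240.34 108.88] [0.4 0.3 7. ] [ 0.117 -0.263  0.005] 20.91 35.6
20.3 9.625 [538.19 240.34 108.85] [1.3 0.9 7.1] [ 0.209 -0.28   0.02 ] 21.37 20.82
5.3 9.9583 [538.05 240.41 108.85] [3.4 1.6 8. ] [ 0.405 -0.496  0.028] 20.92 5.98
10.5083 [538.07 240.44 108.84] [2.6 2.8 9.1] [ 0.41  -0.414  0.002] 6.034387963870549
orange
(389, array([323.5, 198.1]), array([533.8, 291.3, 106. ]))
(264, array([320.9, 237.5]), array([534.5, 274.9, 106. ]))
```

View pics/w_run.png

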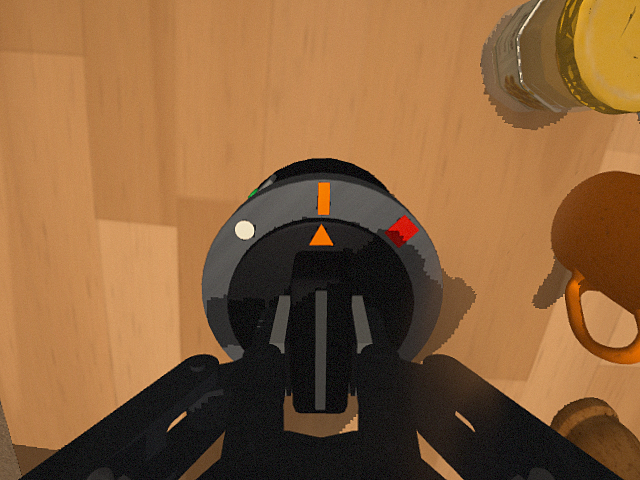

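The pointer at (321,237) stands on the orange bar at (323,198), about 1–2° short of centre. The wrench is steady and the lid is still gripped.

```bash
python3 -c "
from workcell import *
s=read_state();print(s['time'],s['finger_gap'],abs(s['qvel']).max() if hasattr(s['qvel'],'max') else s['qvel'])
finish_job()"
```

```text
10.5083 21.052876040774184 0.0016460266973539108
the job is handed in; nothing more can be done
```

I picked up the black lid by its grip bar and lowered it into the grinder at the white entry dots. I then twisted it 45° clockwise to the orange run bars and handed the job in at 10.5 s, still gripping the lid. No verdict was reported.

**Last checks:**
- **Height:** the tool was at z 108.8 mm, which puts the lid's origin at about 78 mm, so it is home. There was about 9 N of light downward contact.
- **Angle:** the tool stopped at 6.0°, against the 5.3° I commanded. In the last picture the pointer is on the orange bar, about 1–2° short of its centre.
- **Grip and motion:** the finger gap was 21 mm on the bar, and joint speeds were near zero. I did not read the grip force or the drive ring directly.
- **Surroundings:** I saw no contact with anything else on the worktop, but I did not take a final overview picture to confirm it.

No check failed or disagreed beyond those 1–2 degrees.

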